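# Load the pump carrier onto the transfer track

### The job

Push the loaded workpiece carrier up the ramp and along the track until the yellow spring pawl has sprung up behind it and it sits trapped between the pawl and the rubber buffer. Ease it in: do not drive the buffer to the end of its travel. Touch only the carrier, never the gear pump, which must stay seated in its nest, and leave the other things on the bench where they are.

Things in the scene. Friction and masses are not known exactly. Their poses are not given: they have to be found in the camera images.
- track: Fixed aluminium transfer track, 150 mm wide. Origin: on the bench under the crest where ramp meets rails, on the centre line; x = loading direction (level), y left of it, z up. Ramp: 124 mm wide, from bench level at x = -100 mm up to 16 mm at x = 0. Two flat rails, top 16 mm above the bench, run from x = 0 to 290 mm with an open 50 mm channel between them.
- pawl (a joint): Yellow one-way spring pawl in mid-channel, 16 mm wide, 45 mm long, hinged at its ramp end, sloping up to an upright blocking face 6 mm above the rails. In rad: 0 = up (at rest), about 0.14 when held down by the carrier's flat underside. A light spring (about 1 N) lifts it as soon as the carrier's trailing face has passed its blocking face.
- buffer (a joint): Black rubber buffer, 20 mm across, 30 mm above the bench, sprung, on a grey post. In m: 0 = out, grows as pushed along track x, 0.016 = end of travel. Spring: about 3 N to start, 0.8 N more per mm. Its free face is 156 mm beyond the pawl's blocking face: the 160 mm carrier must press it in 4 mm before the pawl rises; let go, it settles back on the pawl.
- carrier: Loose flat block 160 (x) x 120 (y) x 26 mm high, upright sides, 12 mm corner radii, black sole, blue top; about 0.4 kg (varies), friction about 0.6 (varies). Origin: centre of its underside. Starts on the bench ahead of the ramp, x roughly along track x, off line and askew. Too wide to grip. Nest of 7 mm white blocks centred at x = +14 mm; round black tag at the trailing end (-x).
- pump: Aluminium gear pump with dark round cover and red port plugs, loose in the carrier's nest: foot 84 (x) x 60 mm, 48 mm high, about 0.38 kg (varies). Origin: centre of its underside, 14 mm towards +x from the carrier's centre and 26 mm above the carrier's underside; axes as the carrier's. Not to be touched.
- screwdriver: Bystander: screwdriver with dark green handle, 190 mm long, lying along its x, about 30 mm high. Leave alone.
- wrench: Bystander: steel wrench, 160 mm long, lying flat along its x. Leave alone.
- threadlocker: Bystander: small red bottle with white cap, 38 mm in diameter, 100 mm tall, standing. Leave alone.
- screw_bin: Bystander: black open bin of screws, 120 x 95 x 55 mm. Leave alone.
- gear: Bystander: steel gear with hub, 70 mm in diameter, 34 mm high, lying flat. Leave alone.
- tape: Bystander: yellow tape roll, 90 mm in diameter, 24 mm high, lying flat. Leave alone.
- carton: Bystander: cardboard carton, 130 x 85 x 50 mm. Leave alone.
- ramp_toe (a point): Middle of the ramp's lower edge, at bench level (track x = -100 mm). Around the ramp's upper part stand the side guides' mouths: guide faces at y = +-62 mm from x = -10 mm on to 290 mm, flared outwards by 20 degrees from there back to x = -60 mm (77 mm either side). Guides are 12 mm thick, tops 36 mm above the bench.
- rail_end (a point): Centre line at the far end of the rails (track x = 290 mm), at rail height. A dark stop bar carrying pawl and buffer lies in the channel; it is clamped anywhere along a 26 mm slot and its position is not reported: the pawl's blocking face stands somewhere between track x = 49 and 75 mm, so the carrier must be felt home.
Not all that is in view belongs to the job. What is shaped like the carrier but green is not meant.

How it is judged:
On the way:
1. the carrier has come up the ramp onto the rails and rides over the pawl, holding it down, with the pump in its nest (value of joint pawl above 0.07 rad and z of carrier in the frame of track above 0.01 m and x of carrier in the frame of track above 0 m and x of pump in the frame of carrier between 0.008 and 0.02 m and y of pump in the frame of carrier between -0.006 and 0.006 m and z of pump in the frame of carrier between 0.022 and 0.03 m), for 0.1 s.
At the end, for the whole second after the job is handed in: Carrier at rest, flat on the rails (4 mm in height, 6 mm sideways, 0.06 rad), past the pawl, which is up behind it (below 0.05 rad), with the buffer pressed in 1.5 to 10 mm; pump at rest in the nest within 6 mm (4 mm in height) (value of joint pawl below 0.05 rad and value of joint buffer between 0.0015 and 0.01 m and x of carrier in the frame of track above 0.115 m and y of carrier in the frame of track between -0.006 and 0.006 m and z of carrier in the frame of track between 0.012 and 0.02 m and angle between the x axis of carrier and the x axis of track, either way round below 0.06 rad and x of pump in the frame of carrier between 0.008 and 0.02 m and y of pump in the frame of carrier between -0.006 and 0.006 m and z of pump in the frame of carrier between 0.022 and 0.03 m and linear speed of each of carrier, pump below 0.01 m/s); the robot touches nothing.
It fails at once if the buffer is driven to the end of its travel (over 15 of its 16 mm) (value of joint buffer above 0.015 m).
It fails at once if the robot touches the pump (contact force between any of the fingers, the arm and pump above 0.5 N).
It fails at once if the pump comes out of its nest (z of pump in the frame of carrier above 0.036 m or distance between pump and carrier above 0.05 m).
It fails at once if another thing on the bench is shifted by more than 20 mm (distance of any of screwdriver, wrench, threadlocker, screw_bin, gear, tape, carton from where it was at the start of the episode above 0.02 m).
It also fails if it takes over 72 s, if anything falls off the work surface, if the arm or the gripper's body presses on something with over 40 N, if the wrist force passes 120 N, or if a joint passes its speed limit or range.

### The arm

A 6-joint arm with a two-finger parallel gripper is mounted at the origin on the work surface. World frame = base frame: x ahead of the robot, y to its left, z up, the work surface at z = 0. Lengths are in m, angles in rad, forces in N, time in s.
With the tool pointing down it reaches from about 0.275 to 0.825 m from the base axis. Payload 5.2 kg.
Tool frame: the origin (TCP) lies between the finger pads; the fingertips stand 11 mm ahead of it and the grasp point (between the pads) lies 8 mm behind it; x points along the fingers, y is the direction in which the jaws open and shut, and the axes are right-handed (so a half turn about x gives the same grasp; the last joint's range is limited). The gripper opens to 93 mm and grips with 3 to 60 N. Pads are 15 mm wide; open, the fingers measure 128 mm over their backs; the gripper's body (75 mm by 188 mm) begins 65 mm behind the grasp point.
Start: joints at [-1.495, 0.259, 1.535, -0, 1.348, -0.203], TCP at [0.151, -0.529, 0.23] pointing down, gripper open.
Joint ranges: [-3.14, 3.14], [-0.91, 2.08], [0.19, 2.58], [-1.22, 4.36], [0.22, 2.71], [-3.12, 3.12]. Speed limits (rad/s): [2.57, 2.57, 3.14, 3.14, 3.14, 3.14].

### API

Orientations are given as a unit quaternion [w, x, y, z].
In Python, from workcell import arm, viewer gives the robot as it stands.
- The arm moves only by the tool play_rows, never from a script. Its argument "commands" is a list of rows, each an object of numbers: "dx", "dy", "dz": the shift along the world's x, y, z in m; "wx", "wy", "wz": the turn, a rotation vector about the world's x, y, z in degrees; "fingers": the finger opening in m, from 0 to 0.093. In form: [{"dx": .., "dy": .., "dz": .., "wx": .., "wy": .., "wz": .., "fingers": ..}, ...]. A call has 1 to 12 rows; each row is the pose to reach, as a shift and turn from the pose commanded when the call began; what a row does not reach only later rows make up. A row lasts 1/12 s, in which the tool goes at most 41.7 mm and 7.16 degrees, less where a joint would pass 70% of its speed; a pose out of reach is approached as far as the arm can. A call with a gripper value outside its range is refused whole. The fingers move at their own pace and stop on an object; "grip_force" is the grip in N (left out, the last holds). Time passes only in rows, so rows that repeat a pose let the fingers close. It gives the time, the measured TCP pose, the force and the opening at its end, in the units of the state.
- arm.observe(): the state, without advancing time (a new reading comes with each control period).
- viewer.grab_frame(name): name is "scene" or "top" or "wrist"; returns the picture (480x640x3 uint8, red, green, blue); there is no depth.
- viewer.camera_model(name): a dict with "vertical_fov" (degrees; the focal length in pixels is half the picture's height over the tangent of half this angle, whatever the lens; pixels are square), "cx", "cy" (the principal point, pixels), "R" (3x3) and "t" (3): a world point X has camera coordinates R X + t; the wrist camera has in their place "hand_eye" (4x4, takes a point from camera to tool coordinates, whose origin is the TCP and whose axes are the tool frame's). Camera axes: x right, y down, z forward; pixel columns grow to the right and rows downward; lengths in m; the calibration is good to about 2 mm. The wrist camera is an equidistant fisheye: a pixel r from the principal point sees the ray r / f radians off the axis. A picture is of the moment at which its call begins: read the wrist's pose just before it. camera_model takes no time and is no camera call.
- arm.close_job(): hands the job in, once; it reports no verdict.
The state is a dict: "clock": time; "joint_pos": joint angles; "qvel": joint speeds; "joint_torque": joint torques, N m; "ee_pos": TCP position; "ee_rot": TCP orientation; "force": force on the tool from outside, world axes, zero at the start; "wrist_torque": the same for the moment, N m; "grip_width": finger opening in m.
Only numpy, scipy, OpenCV 4.12 (cv2) and the standard library are available. Lean on these libraries where they do the work, as an engineer would, in place of code of your own. Each camera call takes 0.05 s, during which the arm holds its last target. There are 200 camera calls.

## Working session

There is one attempt and no reset: what is moved stays moved. The work goes in short steps, Python scripts to look and compute and a tool call to move; the robot and the scene stay as the last step left them, time stands still between calls to the robot, and variables do not carry over. Pictures are saved under pics/ and viewed, about 8 in all and at most 12, crops included, and the job is handed in when it is done.

Besides the shell and the picture viewer there is one more tool, called after "Emit:" as name(argument=value, ...) on one line, values as JSON. play_rows: Moves the arm, as the interface text tells. Its arguments: {"type":"object","properties":{"commands":{"type":"array"},"grip_force":{"type":"number"}},"required":["commands"]}

```bash
mkdir -p pics; ls; python3 - <<'E'
from workcell import arm, viewer
import cv2,json
for n in ("top","scene"):
    im=viewer.grab_frame(n); cv2.imwrite(f"pics/{n}0.png",im[:,:,::-1]); print(n,viewer.camera_model(n))
print(viewer.camera_model("wrist"))
print(arm.observe())
E
```

```text
pics
top {'vertical_fov': 42.08354878869601, 'cx': 320.24026654543053, 'cy': 236.9508998721557, 'R': array([[-0.00657252, -0.99971791,  0.02282334],
       [-0.99529255,  0.00433306, -0.09681925],
       [ 0.09669305, -0.02335224, -0.99504026]]), 't': array([0.05334759, 0.50061404, 1.46488391])}
scene {'vertical_fov': 57.872966776019844, 'cx': 323.94227255768254, 'cy': 238.78710587967322, 'R': array([[ 0.8102221 ,  0.58609851, -0.00535477],
       [ 0.40990987, -0.57314186, -0.70956487],
       [-0.41894396,  0.57271017, -0.70461977]]), 't': array([-0.4599105 , -0.13798621,  1.42875297])}
{'vertical_fov': 65.70646984690485, 'cx': 322.9154821902856, 'cy': 244.90267515739976, 'hand_eye': array([[-1.03805396e-03, -2.92200563e-01,  9.56356499e-01,
        -1.55549130e-01],
       [ 9.99999336e-01,  1.75874635e-04,  1.13916091e-03,
         4.96248191e-04],
       [-5.01062309e-04,  9.56357046e-01,  2.92200186e-01,
        -8.15331988e-02],
       [ 0.00000000e+00,  0.00000000e+00,  0.00000000e+00,
         1.00000000e+00]])}
{'clock': 0.1, 'joint_pos': array([-1.49479202e+00,  2.59241905e-01,  1.53593951e+00,  5.78056259e-06,
        1.34800945e+00, -2.02835555e-01]), 'qvel': array([-0.00015438, -0.00200352, -0.00228062, -0.0006771 ,  0.00125978,
       -0.00231819]), 'joint_torque': array([ 2.03414100e-03, -4.38216090e+01, -2.84639150e+01,  7.19125732e-02,
        3.62393085e-02, -4.90078446e-05]), 'ee_pos': array([ 0.15135221, -0.52828459,  0.22892972]), 'ee_rot': array([ 0.09770144,  0.7002832 ,  0.09882902, -0.70020761]), 'force': array([ 0.40146543, -0.30884281, -1.07436629]), 'wrist_torque': array([ 0.03297448, -0.02115804, -0.04505634]), 'grip_width': 0.09243134033044803}
```

View pics/top0.png

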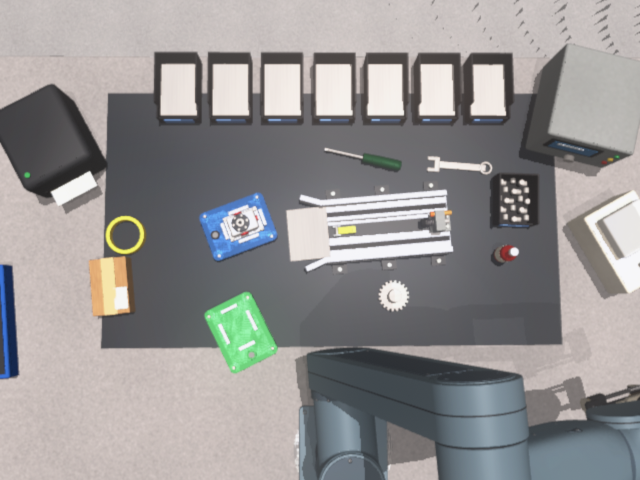

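View pics/scene0.png

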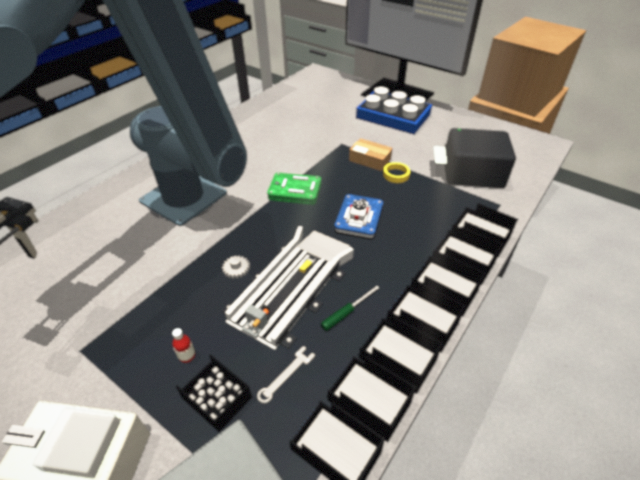

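The top view shows the track running along about world −y: ramp toe at (289,234), rail end near (450,232). The blue carrier is at (238,227) with its tag on the left at (215,235), trailing away from the ramp. The green decoy is at (240,331).

```bash
cat > h.py <<'E'
import numpy as np,cv2
from workcell import arm,viewer
from scipy.spatial.transform import Rotation as Rn
def ray(name,px,st=None):
    m=viewer.camera_model(name); f=240/np.tan(np.radians(m['vertical_fov']/2))
    d=np.atleast_2d(px)-[m['cx'],m['cy']]
    if name!='wrist':
        v=np.c_[d/f,np.ones(len(d))]; R,t=np.array(m['R']),np.array(m['t']); return -R.T@t, v@R
    r=np.linalg.norm(d,axis=1,keepdims=True)+1e-9; th=r/f
    v=np.c_[d/r*np.sin(th),np.cos(th)]; H=np.array(m['hand_eye'])
    q=st['ee_rot']; W=Rn.from_quat([q[1],q[2],q[3],q[0]]).as_matrix()
    return W@H[:3,3]+st['ee_pos'], v@H[:3,:3].T@W.T
def onz(name,px,z,st=None):
    o,v=ray(name,px,st); return (o+v*((z-o[2])/v[:,2:]))
E
python3 - <<'E'
from h import *
im=cv2.imread('pics/top0.png'); hsv=cv2.cvtColor(im,cv2.COLOR_BGR2HSV)
b=cv2.inRange(hsv,(100,120,60),(125,255,255)); b[:,:180]=0;b[:,300:]=0;b[:180]=0;b[280:]=0
b=cv2.morphologyEx(b,cv2.MORPH_CLOSE,np.ones((5,5)))
c=max(cv2.findContours(b,0,1)[0],key=cv2.contourArea)
w=onz('top',c[:,0,:].astype(float),0.026)[:,:2].astype(np.float32)
r=cv2.minAreaRect(w); print('carrier',r, cv2.boxPoints(r))
P=lambda n,p,z: print(n,onz('top',p,z).round(4).tolist())
c2=im[180:280,190:470]; cv2.imwrite('pics/c.png',cv2.resize(c2,None,fx=2.85,fy=2.85,interpolation=cv2.INTER_CUBIC))
E
```

```text
carrier ((0.5273573398590088, 0.24692688882350922), (0.12078786641359329, 0.15948522090911865), 20.445783615112305) [[0.44291228 0.30054912]
 [0.4986238  0.15111095]
 [0.6118024  0.19330466]
 [0.5560909  0.34274283]]
```

View pics/c.png

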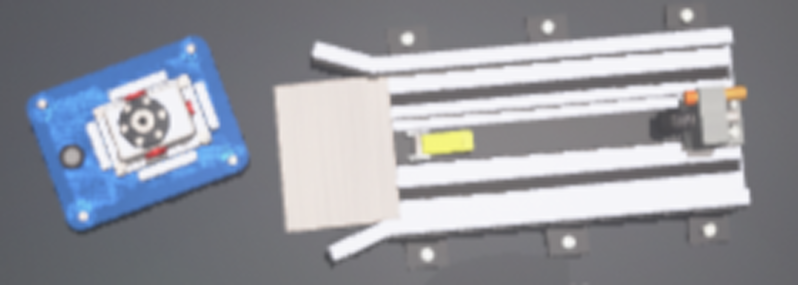

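```bash
python3 - <<'E'
from h import *
P=lambda p,z: onz('top',np.array(p,float)/2.85+[190,180],z)[:,:2]
t=P([[275,86],[288,231]],0); c=P([[387,76],[400,218]],.016); g=P([[380,57],[732,29],[400,235],[748,204]],.036)
print(t,c,g)
for a in(t,c): print('w',np.linalg.norm(a[0]-a[1]),'mid',a.mean(0))
T,C=t.mean(0),c.mean(0);print('len',np.linalg.norm(C-T),'ang',np.degrees(np.arctan2(*(C-T)[::-1])))
for i in(0,2): d=g[i+1]-g[i];print('guide ang',np.degrees(np.arctan2(d[1],d[0])),np.linalg.norm(d))
print('pawl tip',P([[473,140]],.02),'buffer',P([[650,124]],.03))
im=cv2.imread('pics/top0.png').astype(int);m=((im.min(2)>125)).astype(np.uint8)
roi=np.zeros_like(m);roi[187:270,280:456]=1;m*=roi
# upper guide outer edge: first bright pixel from above, lower from below, columns 335..440
cols=np.arange(335,440)
up=[np.argmax(m[:,c]) for c in cols]; lo=[479-np.argmax(m[::-1,c]) for c in cols]
for n,r,z in(('up',up,.036),('lo',lo,.036)):
    w=onz('top',np.c_[cols,r].astype(float),z)[:,:2].astype(np.float32)
    l=cv2.fitLine(w,cv2.DIST_HUBER,0,.001,.001).ravel();print(n,l,np.degrees(np.arctan2(l[1],l[0])), [l[2]+l[0]/l[1]*(y-l[3]) for y in(.05,-.1)])
E
```

```text
[[0.56896349 0.13170082]
 [0.44508633 0.12087303]] [[0.57492425 0.03656906]
 [0.45457873 0.0265476 ]] [[ 0.58803352  0.04295435]
 [ 0.61092725 -0.25310807]
 [ 0.43918085  0.02745252]
 [ 0.46346974 -0.26261157]]
w 0.12434947048469164 mid [0.50702491 0.12628692]
w 0.1207620508870782 mid [0.51475149 0.03155833]
len 0.09504318201294744 ang -85.3369670041534
guide ang -85.57826691047505 0.2969462635338725
guide ang -85.2134300151351 0.2910792399495685
pawl tip [[ 0.5197437  -0.03529209]] buffer [[ 0.53153728 -0.18327621]]
up [ 0.07757344 -0.9969866   0.6053904  -0.13343766] -85.550896 [np.float32(0.5911175), np.float32(0.6027887)]
lo [ 0.11441673 -0.9934328   0.44817045 -0.08968567] -83.43001 [np.float32(0.4320824), np.float32(0.44935837)]
```

```bash
cat >> h.py <<'E'
O=np.array([.515,.0266]); A=np.radians(-85.4); u=np.array([np.cos(A),np.sin(A)]); n=np.array([-u[1],u[0]])
def tr(w): d=np.asarray(w)[...,:2]-O; return np.stack([d@u,d@n],-1)
def wd(x,y): return O+x*u+y*n
E
python3 - <<'E'
from h import *
s=arm.observe();q=s['ee_rot'];W=Rn.from_quat([q[1],q[2],q[3],q[0]]).as_matrix();print(W.round(3))
for k in(1,2): print('xyz'[k],np.degrees(np.arctan2(W[1,k],W[0,k])))
print(tr([.527,.247]),'start side',wd(-.177,.145),'contact',wd(-.177,.104),s['ee_pos'])
E
```

```text
[[-0.     0.275 -0.961]
 [ 0.002 -0.961 -0.275]
 [-1.    -0.002 -0.   ]]
y -74.02371175293001
z -164.02374110388627
[-0.21872768  0.02963719] start side [0.64533773 0.21465871] contact [0.60446979 0.21137055] [ 0.15135221 -0.52828459  0.22892972]
```

Emit:
play_rows(commands=[{"dx":0.04,"dy":0.06,"wz":6.5,"fingers":0},{"dx":0.08,"dy":0.12,"wz":13,"fingers":0},{"dx":0.1,"dy":0.15,"wz":16,"fingers":0},{"dx":0.12,"dy":0.18,"wz":20,"fingers":0},{"dx":0.14,"dy":0.21,"wz":23,"fingers":0},{"dx":0.16,"dy":0.24,"wz":26,"fingers":0},{"dx":0.18,"dy":0.27,"wz":29,"fingers":0},{"dx":0.2,"dy":0.3,"wz":32,"fingers":0},{"dx":0.22,"dy":0.33,"wz":35,"fingers":0},{"dx":0.24,"dy":0.36,"wz":38,"fingers":0},{"dx":0.26,"dy":0.39,"wz":41,"fingers":0},{"dx":0.28,"dy":0.42,"wz":44,"fingers":0}])

```text
$.commands[0]: bad value
```

Emit:
play_rows(commands=[{"dx":0.02,"dy":0.03,"wz":3,"fingers":0},{"dx":0.04,"dy":0.06,"wz":6,"fingers":0},{"dx":0.06,"dy":0.09,"wz":9,"fingers":0},{"dx":0.08,"dy":0.12,"wz":12,"fingers":0},{"dx":0.1,"dy":0.15,"wz":15,"fingers":0},{"dx":0.12,"dy":0.18,"wz":18,"fingers":0},{"dx":0.14,"dy":0.21,"wz":21,"fingers":0},{"dx":0.16,"dy":0.24,"wz":24,"fingers":0},{"dx":0.18,"dy":0.27,"wz":27,"fingers":0},{"dx":0.2,"dy":0.3,"wz":30,"fingers":0},{"dx":0.214,"dy":0.323,"wz":34.6,"fingers":0},{"dx":0.214,"dy":0.323,"wz":34.6,"fingers":0}])

```text
$.commands[0]: bad value
```

Emit:
play_rows(commands=[{"dx":0.02,"dy":0.03,"dz":0.0,"wx":0.0,"wy":0.0,"wz":3.5,"fingers":0.0},{"dx":0.04,"dy":0.06,"dz":0.0,"wx":0.0,"wy":0.0,"wz":7,"fingers":0.0},{"dx":0.06,"dy":0.09,"dz":0.0,"wx":0.0,"wy":0.0,"wz":10.5,"fingers":0.0},{"dx":0.08,"dy":0.12,"dz":0.0,"wx":0.0,"wy":0.0,"wz":14,"fingers":0.0},{"dx":0.1,"dy":0.15,"dz":0.0,"wx":0.0,"wy":0.0,"wz":17.5,"fingers":0.0},{"dx":0.12,"dy":0.18,"dz":0.0,"wx":0.0,"wy":0.0,"wz":21,"fingers":0.0},{"dx":0.14,"dy":0.21,"dz":0.0,"wx":0.0,"wy":0.0,"wz":24.5,"fingers":0.0},{"dx":0.16,"dy":0.24,"dz":0.0,"wx":0.0,"wy":0.0,"wz":28,"fingers":0.0},{"dx":0.18,"dy":0.27,"dz":0.0,"wx":0.0,"wy":0.0,"wz":31.5,"fingers":0.0},{"dx":0.2,"dy":0.3,"dz":0.0,"wx":0.0,"wy":0.0,"wz":35,"fingers":0.0},{"dx":0.22,"dy":0.33,"dz":0.0,"wx":0.0,"wy":0.0,"wz":38.5,"fingers":0.0},{"dx":0.24,"dy":0.36,"dz":0.0,"wx":0.0,"wy":0.0,"wz":42,"fingers":0.0}])

```text
clock: 1.1
ee_pos: [0.3918, -0.167, 0.2295]
ee_rot: [-0.343, -0.618, -0.344, 0.618]
force: [0.5, -1.4, -0.0]
grip_width: 0.0175
```

Emit:
play_rows(commands=[{"dx":0.02,"dy":0.03,"dz":0.0,"wx":0.0,"wy":0.0,"wz":3,"fingers":0.0},{"dx":0.04,"dy":0.06,"dz":0.0,"wx":0.0,"wy":0.0,"wz":6,"fingers":0.0},{"dx":0.06,"dy":0.09,"dz":0.0,"wx":0.0,"wy":0.0,"wz":9,"fingers":0.0},{"dx":0.08,"dy":0.12,"dz":0.0,"wx":0.0,"wy":0.0,"wz":12,"fingers":0.0},{"dx":0.1,"dy":0.15,"dz":0.0,"wx":0.0,"wy":0.0,"wz":15,"fingers":0.0},{"dx":0.12,"dy":0.18,"dz":0.0,"wx":0.0,"wy":0.0,"wz":18,"fingers":0.0},{"dx":0.14,"dy":0.21,"dz":0.0,"wx":0.0,"wy":0.0,"wz":21,"fingers":0.0},{"dx":0.16,"dy":0.24,"dz":0.0,"wx":0.0,"wy":0.0,"wz":24,"fingers":0.0},{"dx":0.18,"dy":0.27,"dz":0.0,"wx":0.0,"wy":0.0,"wz":27,"fingers":0.0},{"dx":0.21,"dy":0.31,"dz":0.0,"wx":0.0,"wy":0.0,"wz":31,"fingers":0.0},{"dx":0.235,"dy":0.35,"dz":0.0,"wx":0.0,"wy":0.0,"wz":34,"fingers":0.0},{"dx":0.254,"dy":0.382,"dz":0.0,"wx":0.0,"wy":0.0,"wz":36.6,"fingers":0.0}])

```text
clock: 2.1
ee_pos: [0.6412, 0.2069, 0.229]
ee_rot: [0.52, 0.479, 0.52, -0.479]
force: [1.0, -0.9, -0.2]
grip_width: 0.0006
```

Emit:
play_rows(commands=[{"dx":0.0,"dy":0.0,"dz":-0.035,"wx":0.0,"wy":0.0,"wz":0,"fingers":0.0},{"dx":0.0,"dy":0.0,"dz":-0.07,"wx":0.0,"wy":0.0,"wz":0,"fingers":0.0},{"dx":0.0,"dy":0.0,"dz":-0.1,"wx":0.0,"wy":0.0,"wz":0,"fingers":0.0},{"dx":0.0,"dy":0.0,"dz":-0.12,"wx":0.0,"wy":0.0,"wz":0,"fingers":0.0},{"dx":0.0,"dy":0.0,"dz":-0.12,"wx":0.0,"wy":0.0,"wz":0,"fingers":0.0}])

```text
clock: 2.52
ee_pos: [0.6366, 0.2048, 0.1032]
ee_rot: [0.517, 0.476, 0.522, -0.483]
force: [-0.9, -0.2, -0.0]
grip_width: 0.0002
```

```bash
python3 - <<'E'
from h import *
s=arm.observe();im=viewer.grab_frame('wrist');cv2.imwrite('pics/w1.png',im[:,:,::-1])
q=s['ee_rot'];W=Rn.from_quat([q[1],q[2],q[3],q[0]]).as_matrix()
print(s['ee_pos'],tr(s['ee_pos']),W.round(3),np.degrees(np.arctan2(W[1,2],W[0,2])),s['joint_pos'])
E
```

```text
[0.63658987 0.20482328 0.1031895 ] [-0.16789782  0.13549153] [[-0.011  0.997  0.08 ]
 [-0.002  0.08  -0.997]
 [-1.    -0.011  0.001]] -85.41003406744697 [ 1.44855933e-01  5.71968389e-01  1.37384824e+00 -4.07734644e-05
  1.20708641e+00  6.47649790e-02]
```

View pics/w1.png

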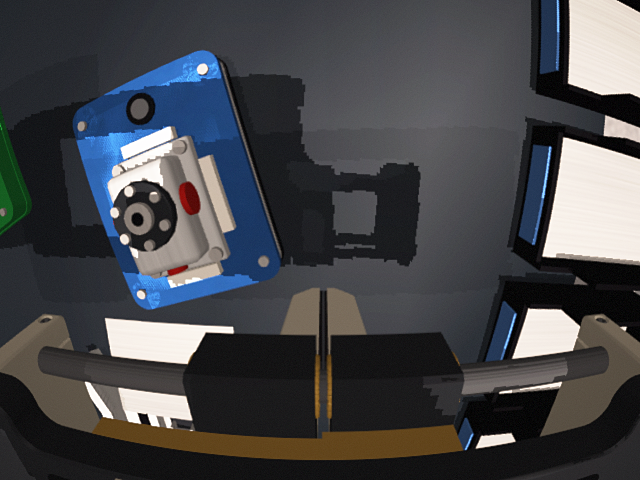

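The wrist view shows the carrier's full outline: tag at (140,108), leading-left corner near (275,265), closed fingers at (322,300) beside it with clear space.

```bash
cat >> h.py <<'E'
def car(name,z=.026,im=None,st=None):
    st=arm.observe() if st is None else st
    if im is None: im=viewer.grab_frame(name)[:,:,::-1]
    b=cv2.inRange(cv2.cvtColor(np.ascontiguousarray(im),cv2.COLOR_BGR2HSV),(100,120,50),(125,255,255))
    if name=='top': b[:185]=0;b[275:]=0;b[:,:185]=0;b[:,460:]=0
    b=cv2.morphologyEx(b,cv2.MORPH_CLOSE,np.ones((7,7)))
    c=max(cv2.findContours(b,0,1)[0],key=cv2.contourArea)
    w=tr(onz(name,c[:,0,:].astype(float),z,st)).astype(np.float32)
    (cx,cy),sz,a=cv2.minAreaRect(w); a=a if sz[0]>sz[1] else a-90
    print(name,'x %.4f y %.4f yaw %.1f'%(cx,cy,(a+90)%180-90),np.round(sz,4))
E
python3 - <<'E'
from h import *
car('wrist',im=cv2.imread('pics/w1.png'));car('top',im=cv2.imread('pics/top0.png'))
E
```

```text
wrist x -0.2164 y 0.0298 yaw 16.0 [0.1631 0.1235]
top x -0.2186 y 0.0300 yaw 15.8 [0.1595 0.1208]
```

Emit:
play_rows(commands=[{"dx":0.0,"dy":0.01,"dz":-0.03,"wx":0.0,"wy":0.0,"wz":0,"fingers":0.0},{"dx":0.0,"dy":0.012,"dz":-0.06,"wx":0.0,"wy":0.0,"wz":0,"fingers":0.0},{"dx":0.0,"dy":0.012,"dz":-0.075,"wx":0.0,"wy":0.0,"wz":0,"fingers":0.0},{"dx":0.0,"dy":0.012,"dz":-0.083,"wx":0.0,"wy":0.0,"wz":0,"fingers":0.0},{"dx":0.0,"dy":0.012,"dz":-0.083,"wx":0.0,"wy":0.0,"wz":0,"fingers":0.0},{"dx":0.0,"dy":0.012,"dz":-0.083,"wx":0.0,"wy":0.0,"wz":0,"fingers":0.0}])

```text
clock: 3.07
ee_pos: [0.6418, 0.2173, 0.0284]
ee_rot: [0.52, 0.48, 0.519, -0.479]
force: [0.1, 0.5, 0.4]
grip_width: 0.0006
```

Emit:
play_rows(commands=[{"dx":0.0,"dy":0.0,"dz":-0.009,"wx":0.0,"wy":0.0,"wz":0,"fingers":0.0},{"dx":-0.005,"dy":0.0,"dz":-0.009,"wx":0.0,"wy":0.0,"wz":0,"fingers":0.0},{"dx":-0.01,"dy":-0.001,"dz":-0.009,"wx":0.0,"wy":0.0,"wz":0,"fingers":0.0},{"dx":-0.015,"dy":-0.001,"dz":-0.009,"wx":0.0,"wy":0.0,"wz":0,"fingers":0.0},{"dx":-0.02,"dy":-0.002,"dz":-0.009,"wx":0.0,"wy":0.0,"wz":0,"fingers":0.0},{"dx":-0.025,"dy":-0.002,"dz":-0.009,"wx":0.0,"wy":0.0,"wz":0,"fingers":0.0},{"dx":-0.03,"dy":-0.0025,"dz":-0.009,"wx":0.0,"wy":0.0,"wz":0,"fingers":0.0},{"dx":-0.035,"dy":-0.003,"dz":-0.009,"wx":0.0,"wy":0.0,"wz":0,"fingers":0.0},{"dx":-0.04,"dy":-0.003,"dz":-0.009,"wx":0.0,"wy":0.0,"wz":0,"fingers":0.0},{"dx":-0.044,"dy":-0.0035,"dz":-0.009,"wx":0.0,"wy":0.0,"wz":0,"fingers":0.0},{"dx":-0.044,"dy":-0.0035,"dz":-0.009,"wx":0.0,"wy":0.0,"wz":0,"fingers":0.0}])

```text
clock: 3.98
ee_pos: [0.5968, 0.2135, 0.0184]
ee_rot: [0.52, 0.48, 0.519, -0.479]
force: [3.1, -2.1, 1.0]
grip_width: 0.0005
```

```bash
python3 - <<'E'
from h import *
s=arm.observe();print(s['ee_pos'],tr(s['ee_pos']),s['force'])
car('wrist');im=viewer.grab_frame('top')[:,:,::-1];cv2.imwrite('pics/t1.png',im);car('top',im=im)
E
```

```text
[0.59675352 0.21352802 0.01839195] [-0.17976935  0.09648161] [ 3.08008554 -2.05597501  0.98322887]
wrist x -0.2330 y 0.0099 yaw 9.9 [0.1418 0.122 ]
top x -0.2412 y 0.0563 yaw 8.4 [0.0415 0.0258]
```

Emit:
play_rows(commands=[{"dx":0.008,"dy":0.0,"dz":0.0,"wx":0.0,"wy":0.0,"wz":0,"fingers":0.0},{"dx":0.012,"dy":0.0,"dz":0.0,"wx":0.0,"wy":0.0,"wz":0,"fingers":0.0},{"dx":0.013,"dy":-0.01,"dz":0.0,"wx":0.0,"wy":0.0,"wz":0,"fingers":0.0},{"dx":0.013,"dy":-0.017,"dz":0.0,"wx":0.0,"wy":0.0,"wz":0,"fingers":0.0},{"dx":0.008,"dy":-0.018,"dz":0.0,"wx":0.0,"wy":0.0,"wz":0,"fingers":0.0},{"dx":0.003,"dy":-0.018,"dz":0.0,"wx":0.0,"wy":0.0,"wz":0,"fingers":0.0},{"dx":-0.001,"dy":-0.018,"dz":0.0,"wx":0.0,"wy":0.0,"wz":0,"fingers":0.0},{"dx":-0.005,"dy":-0.018,"dz":0.0,"wx":0.0,"wy":0.0,"wz":0,"fingers":0.0},{"dx":-0.009,"dy":-0.018,"dz":0.0,"wx":0.0,"wy":0.0,"wz":0,"fingers":0.0},{"dx":-0.013,"dy":-0.019,"dz":0.0,"wx":0.0,"wy":0.0,"wz":0,"fingers":0.0},{"dx":-0.015,"dy":-0.019,"dz":0.0,"wx":0.0,"wy":0.0,"wz":0,"fingers":0.0},{"dx":-0.015,"dy":-0.019,"dz":0.0,"wx":0.0,"wy":0.0,"wz":0,"fingers":0.0}])

```text
clock: 5.08
ee_pos: [0.581, 0.1948, 0.0179]
ee_rot: [0.52, 0.48, 0.52, -0.48]
force: [1.4, -1.7, -0.1]
grip_width: 0.0004
```

```bash
python3 - <<'E'
from h import *
s=arm.observe();print(s['ee_pos'],tr(s['ee_pos']),s['force'])
im=viewer.grab_frame('wrist')[:,:,::-1];cv2.imwrite('pics/w2.png',im);car('wrist',im=im)
E
```

```text
[0.58104526 0.19481789 0.01788898] [-0.16237928  0.07932342] [ 1.35765697 -1.71726982 -0.05733773]
wrist x -0.2307 y -0.0016 yaw 5.0 [0.1624 0.122 ]
```

View pics/w2.png

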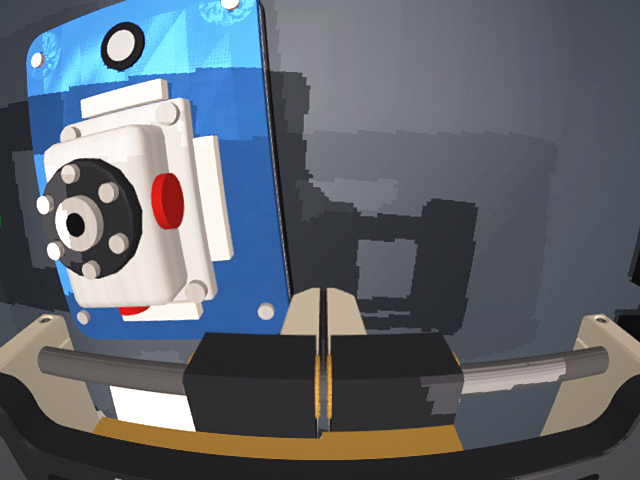

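Emit:
play_rows(commands=[{"dx":0.01,"dy":0.0,"dz":0.0,"wx":0.0,"wy":0.0,"wz":0,"fingers":0.0},{"dx":0.03,"dy":0.0,"dz":0.005,"wx":0.0,"wy":0.0,"wz":0,"fingers":0.0},{"dx":0.03,"dy":0.0,"dz":0.04,"wx":0.0,"wy":0.0,"wz":0,"fingers":0.0},{"dx":0.03,"dy":0.0,"dz":0.075,"wx":0.0,"wy":0.0,"wz":0,"fingers":0.0},{"dx":0.03,"dy":0.0,"dz":0.11,"wx":0.0,"wy":0.0,"wz":0,"fingers":0.0},{"dx":0.02,"dy":0.01,"dz":0.13,"wx":0.0,"wy":0.0,"wz":0,"fingers":0.0},{"dx":0.0,"dy":0.04,"dz":0.13,"wx":0.0,"wy":0.0,"wz":0,"fingers":0.02},{"dx":-0.02,"dy":0.07,"dz":0.13,"wx":0.0,"wy":0.0,"wz":0,"fingers":0.05},{"dx":-0.04,"dy":0.1,"dz":0.13,"wx":0.0,"wy":0.0,"wz":0,"fingers":0.06},{"dx":-0.06,"dy":0.13,"dz":0.13,"wx":0.0,"wy":0.0,"wz":0,"fingers":0.06},{"dx":-0.08,"dy":0.16,"dz":0.13,"wx":0.0,"wy":0.0,"wz":0,"fingers":0.06},{"dx":-0.094,"dy":0.18,"dz":0.13,"wx":0.0,"wy":0.0,"wz":0,"fingers":0.06}])

```text
clock: 6.13
ee_pos: [0.4839, 0.3772, 0.1473]
ee_rot: [0.519, 0.478, 0.521, -0.48]
force: [0.2, -0.7, 0.7]
grip_width: 0.0362
```

```bash
python3 - <<'E'
from h import *
s=arm.observe();print(s['ee_pos'],tr(s['ee_pos']),s['grip_width'])
im=viewer.grab_frame('top')[:,:,::-1];cv2.imwrite('pics/t2.png',im);car('top',im=im)
im=viewer.grab_frame('wrist')[:,:,::-1];cv2.imwrite('pics/w3.png',im)
E
```

```text
[0.48388001 0.37724222 0.14725232] [-0.35200855 -0.00289862] 0.03618201299878079
top x -0.2314 y -0.0004 yaw 4.9 [0.1601 0.1208]
```

View pics/w3.png

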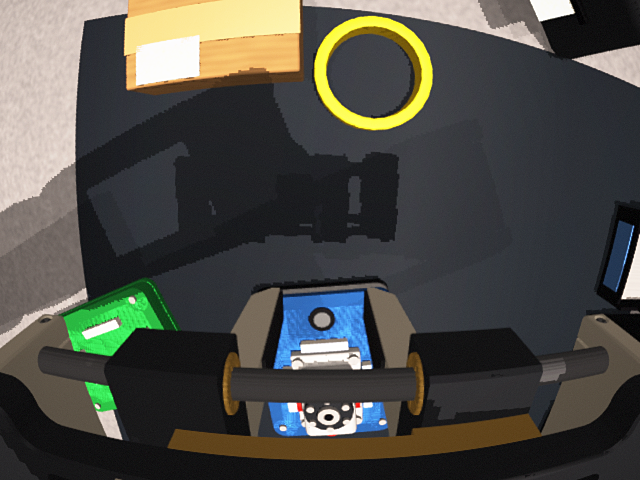

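Emit:
play_rows(commands=[{"dx":0.003,"dy":0.0,"dz":-0.035,"wx":0.0,"wy":0.0,"wz":0,"fingers":0.06},{"dx":0.003,"dy":0.0,"dz":-0.07,"wx":0.0,"wy":0.0,"wz":0,"fingers":0.06},{"dx":0.003,"dy":0.0,"dz":-0.1,"wx":0.0,"wy":0.0,"wz":0,"fingers":0.06},{"dx":0.003,"dy":0.0,"dz":-0.12,"wx":0.0,"wy":0.0,"wz":0,"fingers":0.06},{"dx":0.003,"dy":0.0,"dz":-0.128,"wx":0.0,"wy":0.0,"wz":0,"fingers":0.06},{"dx":0.003,"dy":0.0,"dz":-0.128,"wx":0.0,"wy":0.0,"wz":0,"fingers":0.06},{"dx":0.003,"dy":0.0,"dz":-0.128,"wx":0.0,"wy":0.0,"wz":0,"fingers":0.06}])

```text
clock: 6.82
ee_pos: [0.4908, 0.3745, 0.02]
ee_rot: [0.519, 0.48, 0.52, -0.48]
force: [-0.2, -0.8, 0.4]
grip_width: 0.06
```

Emit:
play_rows(commands=[{"dx":-0.003,"dy":-0.01,"dz":-0.001,"wx":0.0,"wy":0.0,"wz":0,"fingers":0.06},{"dx":-0.002,"dy":-0.02,"dz":-0.001,"wx":0.0,"wy":0.0,"wz":0,"fingers":0.06},{"dx":-0.002,"dy":-0.025,"dz":-0.001,"wx":0.0,"wy":0.0,"wz":0,"fingers":0.06},{"dx":-0.0015,"dy":-0.03,"dz":-0.001,"wx":0.0,"wy":0.0,"wz":0,"fingers":0.06},{"dx":-0.001,"dy":-0.035,"dz":-0.001,"wx":0.0,"wy":0.0,"wz":0,"fingers":0.06},{"dx":-0.001,"dy":-0.04,"dz":-0.001,"wx":0.0,"wy":0.0,"wz":0,"fingers":0.06},{"dx":-0.0005,"dy":-0.045,"dz":-0.001,"wx":0.0,"wy":0.0,"wz":0,"fingers":0.06},{"dx":0.0,"dy":-0.05,"dz":-0.001,"wx":0.0,"wy":0.0,"wz":0,"fingers":0.06},{"dx":0.0005,"dy":-0.055,"dz":-0.001,"wx":0.0,"wy":0.0,"wz":0,"fingers":0.06},{"dx":0.001,"dy":-0.06,"dz":-0.001,"wx":0.0,"wy":0.0,"wz":0,"fingers":0.06},{"dx":0.0015,"dy":-0.065,"dz":-0.001,"wx":0.0,"wy":0.0,"wz":0,"fingers":0.06},{"dx":0.0015,"dy":-0.07,"dz":-0.001,"wx":0.0,"wy":0.0,"wz":0,"fingers":0.06}])

```text
clock: 7.82
ee_pos: [0.4931, 0.3059, 0.0199]
ee_rot: [0.519, 0.481, 0.519, -0.478]
force: [-0.4, 6.6, 2.0]
grip_width: 0.0599
```

```bash
python3 - <<'E'
from h import *
s=arm.observe();print(s['ee_pos'],tr(s['ee_pos']),s['force'])
im=viewer.grab_frame('top')[:,:,::-1];cv2.imwrite('pics/t3.png',im);car('top',im=im)
E
```

```text
[0.49311876 0.30585557 0.01991239] [-0.2801109   0.00058524] [-0.4388961   6.60774008  2.04946922]
top x -0.1837 y -0.0070 yaw 0.0 [0.1432 0.12  ]
```

Emit:
play_rows(commands=[{"dx":0.001,"dy":-0.0065,"dz":0.0,"wx":0.0,"wy":0.0,"wz":0,"fingers":0.06},{"dx":0.002,"dy":-0.013,"dz":0.0,"wx":0.0,"wy":0.0,"wz":0,"fingers":0.06},{"dx":0.0035,"dy":-0.02,"dz":0.0,"wx":0.0,"wy":0.0,"wz":0,"fingers":0.06},{"dx":0.0045,"dy":-0.0265,"dz":0.0,"wx":0.0,"wy":0.0,"wz":0,"fingers":0.06},{"dx":0.0055,"dy":-0.033,"dz":0.0,"wx":0.0,"wy":0.0,"wz":0,"fingers":0.06},{"dx":0.0065,"dy":-0.0395,"dz":0.0,"wx":0.0,"wy":0.0,"wz":0,"fingers":0.06},{"dx":0.0075,"dy":-0.046,"dz":0.0,"wx":0.0,"wy":0.0,"wz":0,"fingers":0.06},{"dx":0.009,"dy":-0.0525,"dz":0.0,"wx":0.0,"wy":0.0,"wz":0,"fingers":0.06},{"dx":0.01,"dy":-0.059,"dz":0.0,"wx":0.0,"wy":0.0,"wz":0,"fingers":0.06},{"dx":0.0115,"dy":-0.066,"dz":0.0,"wx":0.0,"wy":0.0,"wz":0,"fingers":0.06}])

```text
clock: 8.7
ee_pos: [0.5038, 0.2402, 0.0197]
ee_rot: [0.519, 0.481, 0.52, -0.479]
force: [-1.6, 9.3, 3.6]
grip_width: 0.06
```

```bash
python3 - <<'E'
from h import *
s=arm.observe();print(s['ee_pos'],tr(s['ee_pos']),s['force'])
im=viewer.grab_frame('top')[:,:,::-1];cv2.imwrite('pics/t4.png',im);car('top',z=.031,im=im)
cv2.imwrite('pics/t4c.png',cv2.resize(im[180:280,190:470],None,fx=2.85,fy=2.85,interpolation=cv2.INTER_CUBIC))
E
```

```text
[0.5038104  0.2401624  0.01969623] [-0.21377188  0.00597392] [-1.64655869  9.34134593  3.6495501 ]
top x -0.1095 y -0.0014 yaw 0.6 [0.1256 0.1199]
```

View pics/t4c.png

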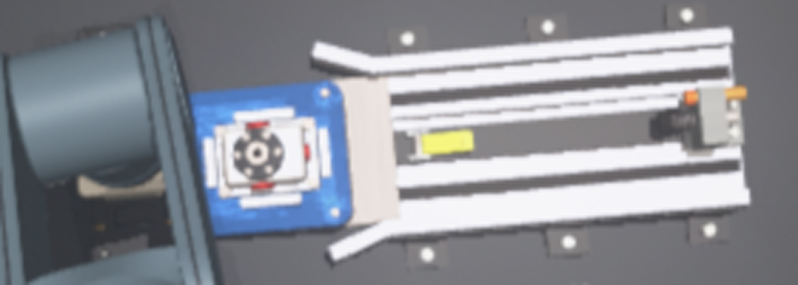

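Emit:
play_rows(commands=[{"dx":0.0005,"dy":-0.006,"dz":0.0,"wx":0.0,"wy":0.0,"wz":0,"fingers":0.06},{"dx":0.0015,"dy":-0.012,"dz":0.0,"wx":0.0,"wy":0.0,"wz":0,"fingers":0.06},{"dx":0.002,"dy":-0.018,"dz":0.0,"wx":0.0,"wy":0.0,"wz":0,"fingers":0.06},{"dx":0.0025,"dy":-0.024,"dz":0.0,"wx":0.0,"wy":0.0,"wz":0,"fingers":0.06},{"dx":0.003,"dy":-0.03,"dz":0.0,"wx":0.0,"wy":0.0,"wz":0,"fingers":0.06},{"dx":0.0035,"dy":-0.036,"dz":0.0,"wx":0.0,"wy":0.0,"wz":0,"fingers":0.06},{"dx":0.004,"dy":-0.042,"dz":0.0,"wx":0.0,"wy":0.0,"wz":0,"fingers":0.06},{"dx":0.0045,"dy":-0.048,"dz":0.0,"wx":0.0,"wy":0.0,"wz":0,"fingers":0.06},{"dx":0.005,"dy":-0.054,"dz":0.0,"wx":0.0,"wy":0.0,"wz":0,"fingers":0.06},{"dx":0.0055,"dy":-0.06,"dz":0.0,"wx":0.0,"wy":0.0,"wz":0,"fingers":0.06}])

```text
clock: 9.58
ee_pos: [0.5092, 0.1799, 0.0195]
ee_rot: [0.519, 0.481, 0.52, -0.479]
force: [-0.4, 9.0, 2.9]
grip_width: 0.0598
```

```bash
python3 - <<'E'
from h import *
s=arm.observe();print(s['ee_pos'],tr(s['ee_pos']),s['force'])
im=viewer.grab_frame('top')[:,:,::-1];cv2.imwrite('pics/t5.png',im);car('top',z=.036,im=im)
E
```

```text
[0.50923399 0.1799023  0.01948009] [-0.15327092  0.00654724] [-0.37943994  8.97608969  2.91678879]
top x -0.0406 y -0.0002 yaw -89.9 [0.1094 0.12  ]
```

Emit:
play_rows(commands=[{"dx":0.0005,"dy":-0.005,"dz":0.0,"wx":0.0,"wy":0.0,"wz":0,"fingers":0.06},{"dx":0.001,"dy":-0.01,"dz":0.0,"wx":0.0,"wy":0.0,"wz":0,"fingers":0.06},{"dx":0.001,"dy":-0.015,"dz":0.0,"wx":0.0,"wy":0.0,"wz":0,"fingers":0.06},{"dx":0.0015,"dy":-0.02,"dz":0.0,"wx":0.0,"wy":0.0,"wz":0,"fingers":0.06},{"dx":0.002,"dy":-0.025,"dz":0.0,"wx":0.0,"wy":0.0,"wz":0,"fingers":0.06},{"dx":0.0025,"dy":-0.03,"dz":0.0,"wx":0.0,"wy":0.0,"wz":0,"fingers":0.06},{"dx":0.003,"dy":-0.035,"dz":0.0,"wx":0.0,"wy":0.0,"wz":0,"fingers":0.06},{"dx":0.003,"dy":-0.04,"dz":0.001,"wx":0.0,"wy":0.0,"wz":0,"fingers":0.06},{"dx":0.0035,"dy":-0.045,"dz":0.002,"wx":0.0,"wy":0.0,"wz":0,"fingers":0.06},{"dx":0.004,"dy":-0.05,"dz":0.002,"wx":0.0,"wy":0.0,"wz":0,"fingers":0.06}])

```text
clock: 10.47
ee_pos: [0.513, 0.1306, 0.0216]
ee_rot: [0.518, 0.481, 0.52, -0.479]
force: [-2.1, 17.5, 10.3]
grip_width: 0.0601
```

```bash
python3 - <<'E'
from h import *
s=arm.observe();print(s['ee_pos'],tr(s['ee_pos']),s['force'])
im=viewer.grab_frame('top')[:,:,::-1];cv2.imwrite('pics/t6.png',im);car('top',z=.045,im=im)
im=viewer.grab_frame('scene')[:,:,::-1]
cv2.imwrite('pics/s6.png',cv2.resize(im[160:360,210:450],None,fx=2.8,fy=2.8,interpolation=cv2.INTER_CUBIC))
E
```

```text
[0.51304767 0.1306256  0.02158919] [-0.1038471  0.0063967] [-2.10218942 17.46018926 10.33887776]
top x 0.0131 y -0.0005 yaw -89.9 [0.0979 0.1176]
```

View pics/s6.png

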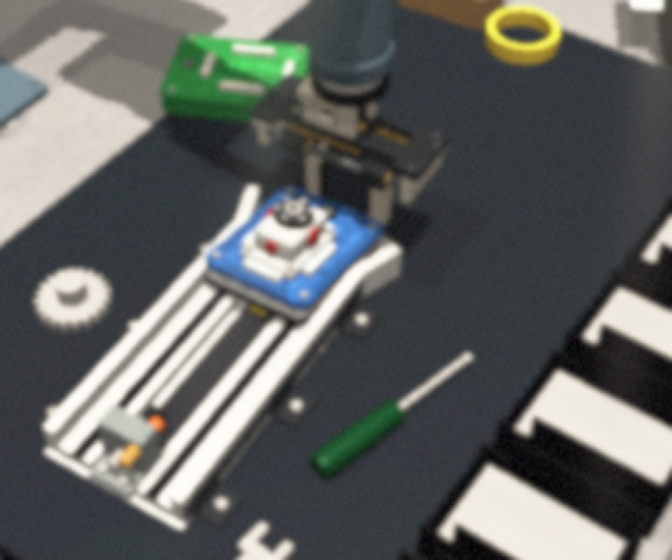

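Emit:
play_rows(commands=[{"dx":0.0,"dy":-0.003,"dz":0.0,"wx":0.0,"wy":0.0,"wz":0,"fingers":0.06},{"dx":0.0005,"dy":-0.006,"dz":0.0,"wx":0.0,"wy":0.0,"wz":0,"fingers":0.06},{"dx":0.0005,"dy":-0.009,"dz":0.001,"wx":0.0,"wy":0.0,"wz":0,"fingers":0.06},{"dx":0.001,"dy":-0.012,"dz":0.001,"wx":0.0,"wy":0.0,"wz":0,"fingers":0.06},{"dx":0.001,"dy":-0.015,"dz":0.002,"wx":0.0,"wy":0.0,"wz":0,"fingers":0.06},{"dx":0.0015,"dy":-0.018,"dz":0.002,"wx":0.0,"wy":0.0,"wz":0,"fingers":0.06},{"dx":0.0015,"dy":-0.021,"dz":0.003,"wx":0.0,"wy":0.0,"wz":0,"fingers":0.06},{"dx":0.002,"dy":-0.024,"dz":0.003,"wx":0.0,"wy":0.0,"wz":0,"fingers":0.06},{"dx":0.002,"dy":-0.027,"dz":0.004,"wx":0.0,"wy":0.0,"wz":0,"fingers":0.06},{"dx":0.0025,"dy":-0.03,"dz":0.004,"wx":0.0,"wy":0.0,"wz":0,"fingers":0.06}])

```text
clock: 11.4
ee_pos: [0.5155, 0.1018, 0.0262]
ee_rot: [0.518, 0.482, 0.52, -0.479]
force: [-3.4, 22.4, 15.1]
grip_width: 0.0603
```

Emit:
play_rows(commands=[{"dx":0.0,"dy":-0.003,"dz":0.001,"wx":0.0,"wy":0.0,"wz":0,"fingers":0.06},{"dx":0.0005,"dy":-0.006,"dz":0.002,"wx":0.0,"wy":0.0,"wz":0,"fingers":0.06},{"dx":0.0005,"dy":-0.009,"dz":0.003,"wx":0.0,"wy":0.0,"wz":0,"fingers":0.06},{"dx":0.001,"dy":-0.012,"dz":0.004,"wx":0.0,"wy":0.0,"wz":0,"fingers":0.06},{"dx":0.001,"dy":-0.015,"dz":0.005,"wx":0.0,"wy":0.0,"wz":0,"fingers":0.06},{"dx":0.0015,"dy":-0.018,"dz":0.006,"wx":0.0,"wy":0.0,"wz":0,"fingers":0.06},{"dx":0.0015,"dy":-0.021,"dz":0.007,"wx":0.0,"wy":0.0,"wz":0,"fingers":0.06}])

```text
clock: 11.98
ee_pos: [0.5175, 0.081, 0.0337]
ee_rot: [0.519, 0.482, 0.52, -0.478]
force: [-0.3, 10.8, 9.1]
grip_width: 0.0597
```

```bash
python3 - <<'E'
from h import *
s=arm.observe();print(s['ee_pos'],tr(s['ee_pos']),s['force'])
im=viewer.grab_frame('top')[:,:,::-1];cv2.imwrite('pics/t7.png',im);car('top',z=.042,im=im)
im=viewer.grab_frame('wrist')[:,:,::-1]
cv2.imwrite('pics/w7.png',im)
E
```

```text
[0.51749073 0.08100779 0.03374365] [-0.05403278  0.00684615] [-0.29688224 10.82414778  9.09427072]
top x 0.0742 y -0.0008 yaw 85.2 [0.1189 0.0852]
```

View pics/w7.png

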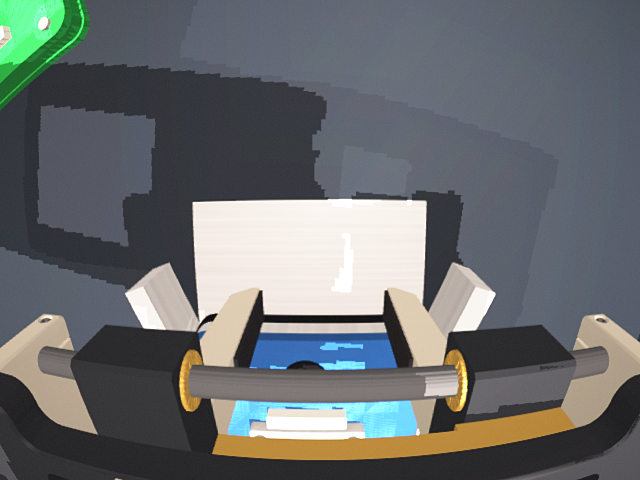

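Emit:
play_rows(commands=[{"dx":0.0,"dy":-0.005,"dz":0.0,"wx":0.0,"wy":0.0,"wz":0,"fingers":0.06},{"dx":0.0,"dy":-0.01,"dz":0.0,"wx":0.0,"wy":0.0,"wz":0,"fingers":0.06},{"dx":0.0005,"dy":-0.015,"dz":0.0,"wx":0.0,"wy":0.0,"wz":0,"fingers":0.06},{"dx":0.001,"dy":-0.02,"dz":0.001,"wx":0.0,"wy":0.0,"wz":0,"fingers":0.06},{"dx":0.001,"dy":-0.025,"dz":0.001,"wx":0.0,"wy":0.0,"wz":0,"fingers":0.06},{"dx":0.001,"dy":-0.03,"dz":0.001,"wx":0.0,"wy":0.0,"wz":0,"fingers":0.06},{"dx":0.0015,"dy":-0.035,"dz":0.002,"wx":0.0,"wy":0.0,"wz":0,"fingers":0.06},{"dx":0.0015,"dy":-0.04,"dz":0.002,"wx":0.0,"wy":0.0,"wz":0,"fingers":0.06},{"dx":0.002,"dy":-0.045,"dz":0.002,"wx":0.0,"wy":0.0,"wz":0,"fingers":0.06},{"dx":0.002,"dy":-0.05,"dz":0.002,"wx":0.0,"wy":0.0,"wz":0,"fingers":0.06},{"dx":0.002,"dy":-0.055,"dz":0.002,"wx":0.0,"wy":0.0,"wz":0,"fingers":0.06},{"dx":0.002,"dy":-0.06,"dz":0.002,"wx":0.0,"wy":0.0,"wz":0,"fingers":0.06}])

```text
clock: 13.08
ee_pos: [0.5205, 0.0186, 0.0342]
ee_rot: [0.52, 0.481, 0.519, -0.478]
force: [5.5, 8.5, -1.4]
grip_width: 0.0605
```

Emit:
play_rows(commands=[{"dx":0.0005,"dy":-0.004,"dz":0.0,"wx":0.0,"wy":0.0,"wz":0,"fingers":0.06},{"dx":0.0005,"dy":-0.008,"dz":0.0,"wx":0.0,"wy":0.0,"wz":0,"fingers":0.06},{"dx":0.001,"dy":-0.012,"dz":0.0,"wx":0.0,"wy":0.0,"wz":0,"fingers":0.06},{"dx":0.001,"dy":-0.016,"dz":0.0,"wx":0.0,"wy":0.0,"wz":0,"fingers":0.06},{"dx":0.0015,"dy":-0.02,"dz":0.0,"wx":0.0,"wy":0.0,"wz":0,"fingers":0.06},{"dx":0.0015,"dy":-0.022,"dz":0.0,"wx":0.0,"wy":0.0,"wz":0,"fingers":0.06}])

```text
clock: 13.58
ee_pos: [0.5221, -0.0035, 0.0342]
ee_rot: [0.52, 0.481, 0.519, -0.479]
force: [5.8, 9.3, -1.2]
grip_width: 0.0604
```

```bash
python3 - <<'E'
from h import *
s=arm.observe();print(s['ee_pos'],tr(s['ee_pos']),s['force'])
im=viewer.grab_frame('top')[:,:,::-1];cv2.imwrite('pics/t8.png',im);car('top',z=.042,im=im)
cv2.imwrite('pics/t8c.png',cv2.resize(im[180:280,290:470],None,fx=4.4,fy=4.4,interpolation=cv2.INTER_CUBIC))
E
```

```text
[ 0.52208564 -0.00352616  0.03422964] [0.03059738 0.00464673] [ 5.78575949  9.26064048 -1.23669085]
top x 0.1668 y -0.0014 yaw 85.1 [0.1192 0.0667]
```

View pics/t8c.png

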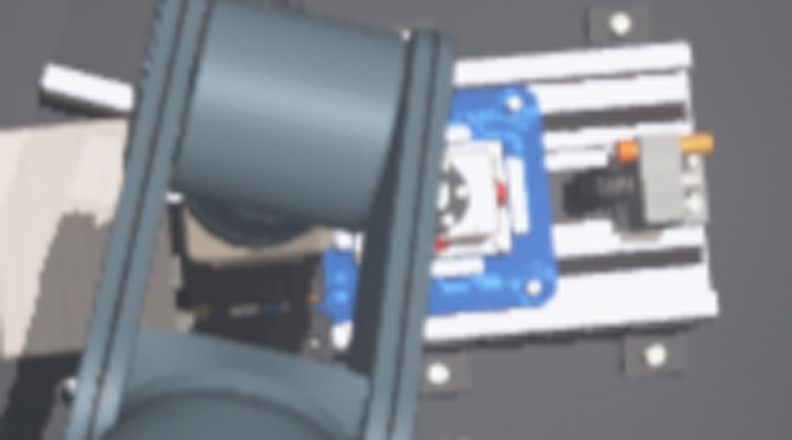

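Emit:
play_rows(commands=[{"dx":0.001,"dy":-0.001,"dz":0.0,"wx":0.0,"wy":0.0,"wz":0,"fingers":0.06},{"dx":0.0015,"dy":-0.002,"dz":0.0,"wx":0.0,"wy":0.0,"wz":0,"fingers":0.06},{"dx":0.002,"dy":-0.003,"dz":0.0,"wx":0.0,"wy":0.0,"wz":0,"fingers":0.06},{"dx":0.002,"dy":-0.004,"dz":0.0,"wx":0.0,"wy":0.0,"wz":0,"fingers":0.06},{"dx":0.002,"dy":-0.005,"dz":0.0,"wx":0.0,"wy":0.0,"wz":0,"fingers":0.06},{"dx":0.002,"dy":-0.006,"dz":0.0,"wx":0.0,"wy":0.0,"wz":0,"fingers":0.06}])

```text
clock: 14.13
ee_pos: [0.5224, -0.0091, 0.0339]
ee_rot: [0.519, 0.48, 0.52, -0.479]
force: [2.2, 7.0, -0.8]
grip_width: 0.06
```

Emit:
play_rows(commands=[{"dx":0.0,"dy":-0.001,"dz":0.0,"wx":0.0,"wy":0.0,"wz":0,"fingers":0.06},{"dx":0.0,"dy":-0.002,"dz":0.0,"wx":0.0,"wy":0.0,"wz":0,"fingers":0.06}])

```text
clock: 14.3
ee_pos: [0.5226, -0.0111, 0.0339]
ee_rot: [0.519, 0.48, 0.52, -0.479]
force: [2.6, 7.5, -1.7]
grip_width: 0.0601
```

Emit:
play_rows(commands=[{"dx":0.0,"dy":-0.001,"dz":0.0,"wx":0.0,"wy":0.0,"wz":0,"fingers":0.06},{"dx":0.0,"dy":-0.002,"dz":0.0,"wx":0.0,"wy":0.0,"wz":0,"fingers":0.06}])

```text
clock: 14.47
ee_pos: [0.5227, -0.0131, 0.0339]
ee_rot: [0.519, 0.48, 0.52, -0.479]
force: [2.5, 7.3, -0.9]
grip_width: 0.0597
```

Emit:
play_rows(commands=[{"dx":0.0,"dy":-0.001,"dz":0.0,"wx":0.0,"wy":0.0,"wz":0,"fingers":0.06},{"dx":0.0,"dy":-0.002,"dz":0.0,"wx":0.0,"wy":0.0,"wz":0,"fingers":0.06}])

```text
clock: 14.63
ee_pos: [0.5228, -0.0152, 0.0339]
ee_rot: [0.519, 0.48, 0.52, -0.479]
force: [3.8, 7.5, -1.0]
grip_width: 0.06
```

Emit:
play_rows(commands=[{"dx":0.0,"dy":-0.001,"dz":0.0,"wx":0.0,"wy":0.0,"wz":0,"fingers":0.06},{"dx":0.0,"dy":-0.002,"dz":0.0,"wx":0.0,"wy":0.0,"wz":0,"fingers":0.06}])

```text
clock: 14.8
ee_pos: [0.523, -0.0172, 0.0339]
ee_rot: [0.52, 0.48, 0.52, -0.479]
force: [3.7, 8.5, -1.4]
grip_width: 0.0603
```

Emit:
play_rows(commands=[{"dx":0.0,"dy":-0.001,"dz":0.0,"wx":0.0,"wy":0.0,"wz":0,"fingers":0.06},{"dx":0.0,"dy":-0.002,"dz":0.0,"wx":0.0,"wy":0.0,"wz":0,"fingers":0.06}])

```text
clock: 14.97
ee_pos: [0.5231, -0.0192, 0.0339]
ee_rot: [0.52, 0.48, 0.52, -0.479]
force: [4.4, 7.7, 0.2]
grip_width: 0.0602
```

Emit:
play_rows(commands=[{"dx":0.0,"dy":-0.001,"dz":0.0,"wx":0.0,"wy":0.0,"wz":0,"fingers":0.06},{"dx":0.0,"dy":-0.002,"dz":0.0,"wx":0.0,"wy":0.0,"wz":0,"fingers":0.06}])

```text
clock: 15.13
ee_pos: [0.5233, -0.0208, 0.034]
ee_rot: [0.519, 0.481, 0.52, -0.479]
force: [5.6, 12.2, -1.1]
grip_width: 0.06
```

```bash
python3 - <<'E'
from h import *
s=arm.observe();print(s['ee_pos'],tr(s['ee_pos']),s['force'])
im=viewer.grab_frame('top')[:,:,::-1];car('top',z=.042,im=im)
cv2.imwrite('pics/t9c.png',cv2.resize(im[190:270,350:470],None,fx=6,fy=6,interpolation=cv2.INTER_CUBIC))
E
```

```text
[ 0.52326848 -0.02078806  0.03397337] [0.04789854 0.00444137] [ 5.56663419 12.2498503  -1.13635919]
top x 0.1889 y -0.0010 yaw 84.3 [0.1199 0.0617]
```

View pics/t9c.png

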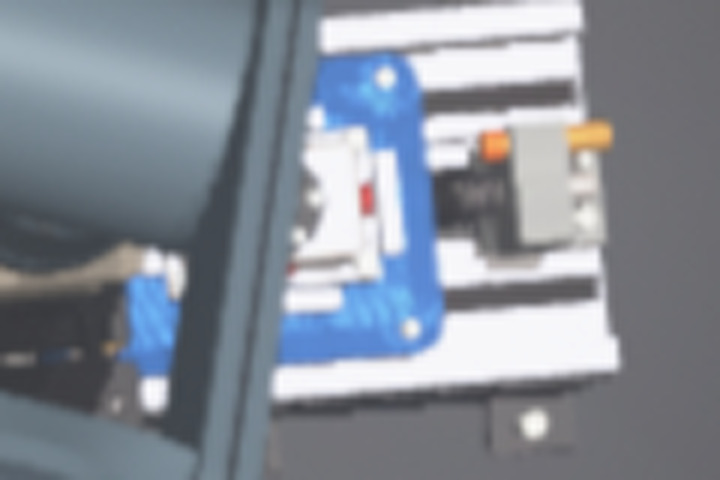

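Emit:
play_rows(commands=[{"dx":0.0,"dy":-0.001,"dz":0.0,"wx":0.0,"wy":0.0,"wz":0,"fingers":0.06},{"dx":0.0005,"dy":-0.002,"dz":0.0,"wx":0.0,"wy":0.0,"wz":0,"fingers":0.06},{"dx":0.0005,"dy":-0.003,"dz":0.0,"wx":0.0,"wy":0.0,"wz":0,"fingers":0.06}])

```text
clock: 15.43
ee_pos: [0.5234, -0.0227, 0.0339]
ee_rot: [0.519, 0.481, 0.52, -0.478]
force: [5.0, 14.3, 0.1]
grip_width: 0.0598
```

Emit:
play_rows(commands=[{"dx":0.0,"dy":-0.001,"dz":0.0,"wx":0.0,"wy":0.0,"wz":0,"fingers":0.06},{"dx":0.0,"dy":-0.002,"dz":0.0,"wx":0.0,"wy":0.0,"wz":0,"fingers":0.06},{"dx":0.0,"dy":-0.003,"dz":0.0,"wx":0.0,"wy":0.0,"wz":0,"fingers":0.06},{"dx":0.0,"dy":-0.003,"dz":0.0,"wx":0.0,"wy":0.0,"wz":0,"fingers":0.06}])

```text
clock: 15.77
ee_pos: [0.5236, -0.0252, 0.0339]
ee_rot: [0.519, 0.481, 0.52, -0.478]
force: [5.1, 16.2, -0.8]
grip_width: 0.0603
```

Emit:
play_rows(commands=[{"dx":0.0,"dy":-0.001,"dz":0.0,"wx":0.0,"wy":0.0,"wz":0,"fingers":0.06},{"dx":0.0,"dy":-0.001,"dz":0.0,"wx":0.0,"wy":0.0,"wz":0,"fingers":0.06},{"dx":0.0,"dy":-0.001,"dz":0.0,"wx":0.0,"wy":0.0,"wz":0,"fingers":0.06},{"dx":0.0,"dy":-0.001,"dz":0.0,"wx":0.0,"wy":0.0,"wz":0,"fingers":0.06}])

```text
clock: 16.1
ee_pos: [0.5237, -0.0259, 0.0339]
ee_rot: [0.519, 0.481, 0.52, -0.478]
force: [5.7, 16.0, -1.1]
grip_width: 0.0601
```

Emit:
play_rows(commands=[{"dx":0.0,"dy":0.002,"dz":0.0,"wx":0.0,"wy":0.0,"wz":0,"fingers":0.06},{"dx":0.0,"dy":0.003,"dz":0.0,"wx":0.0,"wy":0.0,"wz":0,"fingers":0.06},{"dx":0.0,"dy":0.004,"dz":0.0,"wx":0.0,"wy":0.0,"wz":0,"fingers":0.06},{"dx":0.0,"dy":0.005,"dz":0.0,"wx":0.0,"wy":0.0,"wz":0,"fingers":0.06},{"dx":0.0,"dy":0.006,"dz":0.0,"wx":0.0,"wy":0.0,"wz":0,"fingers":0.06},{"dx":0.0,"dy":0.006,"dz":0.0,"wx":0.0,"wy":0.0,"wz":0,"fingers":0.06}])

```text
clock: 16.6
ee_pos: [0.5228, -0.0235, 0.0337]
ee_rot: [0.519, 0.48, 0.52, -0.48]
force: [-0.1, -0.2, -0.2]
grip_width: 0.0598
```

Emit:
play_rows(commands=[{"dx":-0.001,"dy":0.015,"dz":0.0,"wx":0.0,"wy":0.0,"wz":0,"fingers":0.06},{"dx":-0.002,"dy":0.03,"dz":0.0,"wx":0.0,"wy":0.0,"wz":0,"fingers":0.06},{"dx":-0.003,"dy":0.045,"dz":0.01,"wx":0.0,"wy":0.0,"wz":0,"fingers":0.06},{"dx":-0.004,"dy":0.06,"dz":0.04,"wx":0.0,"wy":0.0,"wz":0,"fingers":0.06},{"dx":-0.006,"dy":0.075,"dz":0.075,"wx":0.0,"wy":0.0,"wz":0,"fingers":0.06},{"dx":-0.006,"dy":0.1,"dz":0.1,"wx":0.0,"wy":0.0,"wz":0,"fingers":0.06},{"dx":-0.01,"dy":0.13,"dz":0.12,"wx":0.0,"wy":0.0,"wz":0,"fingers":0.06},{"dx":-0.01,"dy":0.16,"dz":0.13,"wx":0.0,"wy":0.0,"wz":0,"fingers":0.06},{"dx":-0.015,"dy":0.19,"dz":0.13,"wx":0.0,"wy":0.0,"wz":0,"fingers":0.06},{"dx":-0.015,"dy":0.21,"dz":0.13,"wx":0.0,"wy":0.0,"wz":0,"fingers":0.06},{"dx":-0.015,"dy":0.21,"dz":0.13,"wx":0.0,"wy":0.0,"wz":0,"fingers":0.06}])

```text
clock: 17.52
ee_pos: [0.5076, 0.1899, 0.1641]
ee_rot: [0.52, 0.479, 0.52, -0.478]
force: [0.3, -0.2, 0.1]
grip_width: 0.0599
```

```bash
python3 - <<'E'
from h import *
s=arm.observe();print(s['ee_pos'],s['force'])
im=viewer.grab_frame('top')[:,:,::-1];cv2.imwrite('pics/t10.png',im);car('top',z=.042,im=im)
a=cv2.resize(im[185:275,280:460],(796,398),interpolation=cv2.INTER_CUBIC)
cv2.imwrite('pics/t10c.png',a)
y=cv2.inRange(cv2.cvtColor(np.ascontiguousarray(im),cv2.COLOR_BGR2HSV),(25,120,120),(35,255,255));y[:,:280]=0;y[:,460:]=0;y[:190]=0;y[270:]=0
p=np.argwhere(y)[:,::-1].astype(float);print(len(p)); 
if len(p): t=tr(onz('top',p,.021));print('yellow x',t.min(0),t.max(0))
E
```

```text
[0.50755324 0.18990953 0.16410876] [ 0.3289804  -0.22933588  0.06296928]
top x 0.1417 y -0.0008 yaw 0.0 [0.1594 0.1171]
65
yellow x [ 0.02081242 -0.00681398] [0.04991747 0.0063687 ]
```

View pics/t10c.png

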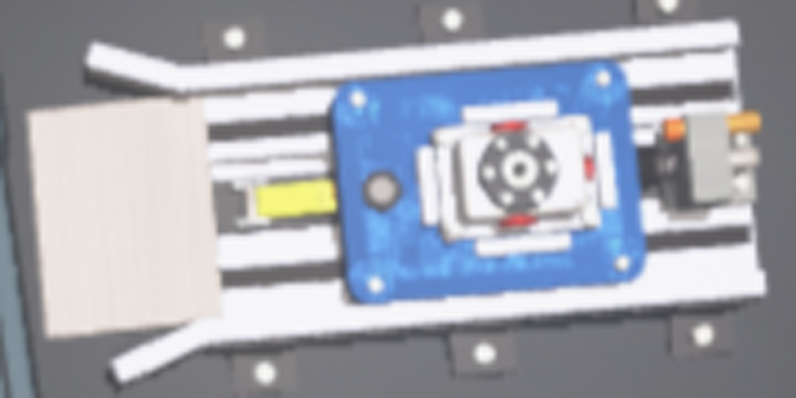

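The top view shows the carrier past the pawl and square on the rails, with its trailing edge at the pawl's blocking face and the pump in the nest. From above I can't tell whether the pawl is up. I'll take a close wrist frame from behind and check numerically, without touching anything: if the pawl is up, the yellow should overlap the carrier's rear face above rail level.

Emit:
play_rows(commands=[{"dx":0.002,"dy":-0.03,"dz":0.0,"wx":0.0,"wy":0.0,"wz":0,"fingers":0.075},{"dx":0.004,"dy":-0.06,"dz":0.0,"wx":0.0,"wy":0.0,"wz":0,"fingers":0.075},{"dx":0.006,"dy":-0.09,"dz":-0.01,"wx":0.0,"wy":0.0,"wz":0,"fingers":0.075},{"dx":0.007,"dy":-0.12,"dz":-0.03,"wx":0.0,"wy":0.0,"wz":0,"fingers":0.075},{"dx":0.008,"dy":-0.145,"dz":-0.05,"wx":0.0,"wy":0.0,"wz":0,"fingers":0.075},{"dx":0.009,"dy":-0.165,"dz":-0.07,"wx":0.0,"wy":0.0,"wz":0,"fingers":0.075},{"dx":0.01,"dy":-0.18,"dz":-0.09,"wx":0.0,"wy":0.0,"wz":0,"fingers":0.075},{"dx":0.01,"dy":-0.19,"dz":-0.105,"wx":0.0,"wy":0.0,"wz":0,"fingers":0.075},{"dx":0.01,"dy":-0.193,"dz":-0.112,"wx":0.0,"wy":0.0,"wz":0,"fingers":0.075},{"dx":0.01,"dy":-0.193,"dz":-0.112,"wx":0.0,"wy":0.0,"wz":0,"fingers":0.075}])

```text
clock: 18.4
ee_pos: [0.5165, -0.0078, 0.0499]
ee_rot: [0.518, 0.48, 0.52, -0.481]
force: [-0.2, 1.7, 1.5]
grip_width: 0.0751
```

```bash
python3 - <<'E'
from h import *
s=arm.observe();print(s['ee_pos'],tr(s['ee_pos']),s['force'])
im=viewer.grab_frame('wrist')[:,:,::-1].copy();cv2.imwrite('pics/w11.png',im)
h=cv2.cvtColor(im,cv2.COLOR_BGR2HSV)
y=cv2.inRange(h,(22,110,90),(35,255,255));y[:,:290]=0;y[:,360:]=0
p=np.argwhere(y);print('yellow rows/cols',p.min(0),p.max(0))
for c in (270,285,300,312,322,332,345,360,375):
    print(c,[(r,tuple(int(v) for v in im[r,c])) for r in range(300,368,3)])
E
```

```text
[ 0.51649623 -0.00781742  0.04994103] [ 0.03442655 -0.00126882] [-0.15082483  1.69692009  1.54540328]
yellow rows/cols [259 310] [333 339]
270 [(300, (148, 158, 169)), (303, (149, 158, 169)), (306, (148, 154, 164)), (309, (146, 155, 166)), (312, (147, 154, 164)), (315, (143, 152, 162)), (318, (143, 150, 161)), (321, (248, 252, 254)), (324, (250, 252, 254)), (327, (141, 149, 159)), (330, (24, 26, 27)), (333, (9, 4, 3)), (336, (12, 14, 15)), (339, (97, 104, 111)), (342, (96, 101, 108)), (345, (97, 102, 111)), (348, (63, 36, 17)), (351, (59, 34, 21)), (354, (157, 87, 42)), (357, (179, 104, 50)), (360, (188, 110, 50)), (363, (193, 111, 53)), (366, (192, 111, 52))]
285 [(300, (250, 254, 255)), (303, (250, 252, 254)), (306, (250, 252, 254)), (309, (252, 255, 255)), (312, (142, 150, 161)), (315, (143, 151, 161)), (318, (142, 150, 160)), (321, (143, 151, 163)), (324, (141, 150, 161)), (327, (144, 153, 162)), (330, (33, 35, 38)), (333, (9, 10, 9)), (336, (7, 7, 7)), (339, (102, 107, 115)), (342, (99, 106, 111)), (345, (98, 104, 112)), (348, (59, 35, 19)), (351, (60, 36, 17)), (354, (128, 73, 
[... 3031 characters left out ...]
105, 112)), (348, (57, 30, 11)), (351, (64, 37, 20)), (354, (147, 81, 40)), (357, (195, 117, 54)), (360, (199, 118, 55)), (363, (201, 116, 55)), (366, (201, 118, 55))]
375 [(300, (147, 155, 165)), (303, (147, 152, 164)), (306, (144, 151, 164)), (309, (144, 153, 163)), (312, (144, 153, 164)), (315, (144, 151, 162)), (318, (143, 149, 161)), (321, (255, 255, 255)), (324, (165, 175, 190)), (327, (146, 154, 161)), (330, (11, 12, 12)), (333, (0, 1, 1)), (336, (24, 22, 26)), (339, (102, 108, 116)), (342, (100, 106, 115)), (345, (101, 109, 119)), (348, (63, 34, 14)), (351, (59, 34, 18)), (354, (156, 88, 40)), (357, (197, 115, 54)), (360, (197, 116, 55)), (363, (198, 115, 54)), (366, (201, 119, 55))]
```

Emit:
play_rows(commands=[{"dx":0.0,"dy":0.02,"dz":0.01,"wx":0.0,"wy":0.0,"wz":0,"fingers":0.075},{"dx":0.0,"dy":0.04,"dz":0.04,"wx":0.0,"wy":0.0,"wz":0,"fingers":0.075},{"dx":-0.005,"dy":0.07,"dz":0.07,"wx":0.0,"wy":0.0,"wz":0,"fingers":0.075},{"dx":-0.005,"dy":0.1,"dz":0.1,"wx":0.0,"wy":0.0,"wz":0,"fingers":0.075},{"dx":-0.01,"dy":0.13,"dz":0.12,"wx":0.0,"wy":0.0,"wz":0,"fingers":0.075},{"dx":-0.01,"dy":0.16,"dz":0.12,"wx":0.0,"wy":0.0,"wz":0,"fingers":0.075},{"dx":-0.01,"dy":0.19,"dz":0.12,"wx":0.0,"wy":0.0,"wz":0,"fingers":0.075},{"dx":-0.01,"dy":0.19,"dz":0.12,"wx":0.0,"wy":0.0,"wz":0,"fingers":0.075}])

```text
clock: 19.12
ee_pos: [0.5079, 0.1892, 0.1741]
ee_rot: [0.521, 0.48, 0.52, -0.477]
force: [0.4, -0.3, -0.0]
grip_width: 0.0748
```

```bash
python3 - <<'E'
from h import *
car('top',z=.042); print(arm.observe()['force'], arm.close_job())
E
```

```text
top x 0.1418 y -0.0009 yaw 0.2 [0.1593 0.1171]
the job is handed in; nothing more can be done
[-0.56729712  0.93313839  0.43177313] None
```

The carrier is on the rails, trapped between the raised pawl and the buffer, and the job was handed in at about 19 s of the 72 s allowed. I squared the carrier up with two side pushes, then pushed its trailing face with both open fingers, up the ramp and along the rails. Over the last stretch I advanced 1 mm per row and watched the force.

**Buffer:** Push force jumped from about 7.5 N to 12 N on contact and reached about 16 N at most. That means it was pressed in roughly 6–7 mm, well short of its 16 mm end of travel.

**Carrier position:** The last top-view reading was x = 142 mm, y = −1 mm, yaw 0.2°. The force was near zero after I backed off.

**Pawl:** In the wrist image from behind, its yellow end overlaps the carrier's rear face by about 5 pixels. That is what a raised pawl should show, and its blocking face is at about x = 62 mm.

**Pump:** It looked seated in its nest in the last picture I viewed. I did not measure its position separately.

**Checks that disagreed:** My first estimate from the image had the buffer contact about 7 mm too early, so the carrier was felt home by force instead. The buffer's final compression was not measured directly. About 4 mm follows from the given geometry, with the carrier resting on the raised pawl.

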